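# Store the square glue bottle nose-down on its sloped rest

## Task

Put the square glue bottle away nose-down on the narrow sloped wooden rest, so it is ready for the next glue-up. It cannot be turned that far in one grip: first lay it down gently on its side on the bench and let go, then take a fresh hold and set it lengthwise along the middle of the rail, lowering it until it lies on the rail before you let go, with its black cap down against the stop at the foot. Do not let the bottle topple, and leave the round bottle, the tape ring and the screwdriver where they are.

Things in the scene. Friction and masses are not known exactly. Their poses are not given: they have to be found in the camera images.
- glue: Loose square glue bottle, white with paper labels and black cap, standing at first. Body 44 x 44 mm in section, 90 mm tall, then a round shoulder narrowing to a cap 24 mm across; 126 mm overall. 0.15 to 0.29 kg, centre of mass about 48 mm from the base. Origin at the centre of its base; z along the bottle towards the cap, x and y square to its flat sides.
- glue_tip (a point): The tip of the bottle's black cap, on the bottle's axis, 126 mm from the centre of its base.
- ramp: Sloped plywood rail of the fixed rest: 26 mm wide, top flat, rising at 35 deg, 148 mm long. Origin mid-width on its top where it meets the stop, 55 mm above the bench; x up the slope, y across, z square out of the top. Stop: plate at x -12 to 0 mm, 44 mm wide, 50 mm proud of the top. Below: 18 mm web and foot board 200 x 75 x 14 mm, its centre 75 mm (level) uphill of the origin.
- round_bottle: Bystander, loose: a round closed bottle with a black cap, 54 mm in diameter, 150 mm tall, standing. Origin at the centre of its base, z up.
- tape: Bystander, loose: a ring of masking tape lying flat, 96 mm across, hole 76 mm, 24 mm tall. Origin at the centre of its underside.
- screwdriver: Bystander, loose: a screwdriver lying on the bench beyond the work, lying along its own x.

How it is judged:
By the outcome, as a careful person would: the job done as asked, in the order asked, and still so for the second after the job is handed in, with the robot touching nothing.
It also fails if it takes over 64 s, if anything falls off the work surface, if the arm or the gripper's body presses on something with over 40 N, if the wrist force passes 120 N, or if a joint passes its speed limit or range.

## Robot

A 6-joint arm with a two-finger parallel gripper is mounted at the origin on the work surface. World frame = base frame: x ahead of the robot, y to its left, z up, the work surface at z = 0. Lengths are in mm, angles in rad, forces in N, time in s.
With the tool pointing down it reaches from about 350 to 775 mm from the base axis. Payload 7.3 kg.
Tool frame: the origin (TCP) lies at the very end of the fingers, on their centre line; the grasp point (between the pads) lies 19 mm behind it; z points along the fingers, y is the line along which they close (so a half turn about z gives the same grasp; the last joint's range is limited). The gripper opens to 92 mm and grips with 3 to 60 N. Pads are 19 mm wide; open, the fingers measure 130 mm over their backs; the gripper's body (75 mm by 190 mm) begins 47 mm behind the grasp point.
Start: joints at [0.994, 0.342, 1.524, -0, 1.275, -0.146], TCP at [219.227, 477.058, 226.741] pointing down, gripper open.
Joint ranges: [-2.53, 2.53], [-0.77, 2.02], [0.04, 2.7], [-1, 4.14], [0.28, 2.66], [-3.11, 3.11]. Speed limits (rad/s): [2.57, 2.57, 3.14, 3.14, 3.14, 3.14].

## Interface

Orientations are given as [roll, pitch, yaw] about the fixed x, y, z axes, in that order (R = Rz(yaw) Ry(pitch) Rx(roll)).
In Python, from plant import bot gives the robot as it stands.
- The arm moves only by the tool apply_moves, never from a script. Its argument "motion" is text: rows parted by semicolons, each of 4 numbers parted by spaces: the shift along the tool's x, y, z in m, then the turn about the tool's z in degrees. A call has 1 to 8 rows; each row shifts and turns the commanded pose from where the row before left it, along the tool's axes as they then stand; what a row does not reach is not made up. A row lasts 1/8 s, in which the tool goes at most 62.5 mm and 10.7 degrees, less where a joint would pass 70% of its speed; a pose out of reach is approached as far as the arm can. A call with a gripper value outside its range is refused whole. "fingers" is the opening, from -1 (shut) to 1 (fully open), set as the call begins (left out, the last holds). The fingers move at their own pace and stop on an object; the grip force is fixed at half the most. Time passes only in rows, so rows that do not move let the fingers close. It gives the time, the measured TCP pose, the force, the opening and the grip force at its end, in the units of the state.
- bot.get_obs(): the state, without advancing time (a new reading comes with each control period).
- bot.capture(name): name is "scene" or "top" or "wrist"; returns a dict with "img" (400x640x3 uint8, blue, green, red), "range_z" (400x640 float32, mm along the optical axis (not along the pixel's ray), 0 where there is no reading), "fx", "fy", "cx", "cy" (pixels), "world_from_camera" (4x4, takes a point from camera to world coordinates); the wrist camera has in their place "mount" (4x4, takes a point from camera to tool coordinates, whose origin is the TCP and whose axes are the flange's). Camera axes: x right, y down, z forward; pixel columns grow to the right and rows downward; lengths in mm; the calibration is good to about 2 mm. A picture is of the moment at which its call begins: read the wrist's pose just before it.
- bot.close_job(): hands the job in; it is judged then, once.
Trained networks look in a picture, given as the dict that the camera call returned (one of the last four; its "shot" number tells which), for a name from the list of things; names that differ only in an ending like _2 or _b are one class to them, and where a whole thing is asked for, a point or a joint stands for the part that bears it (a point fixed in the world has none). Each returns a list of dicts, best first, with "p" (0 to 1); they miss things now and then, are a little off and sometimes report something else, mostly with a low value. They report only what shows in the picture. A call takes as long as a camera call.
- bot.cut_out(picture, thing): "pixels" (400x640 bool, what is visible of it) and "point" ([column, row] in pixels, amid what is visible of it).
The state is a dict: "time": time; "joint_positions": joint angles; "dq": joint speeds; "tau": joint torques, N m; "tool_pos": TCP position; "tcp_rot": TCP orientation; "contact_force": force on the tool from outside, world axes, zero at the start; "moment": the same for the moment, N m; "grip_width": finger opening in mm; "finger_force": force on a finger pad.
Only numpy, scipy, OpenCV 4.12 (cv2) and the standard library are available. Lean on these libraries where they do the work, as an engineer would, in place of code of your own. Each camera call takes 0.05 s, during which the arm holds its last target. There are 200 camera calls.

## Working session

There is one attempt and no reset: what is moved stays moved. The work goes in short steps, Python scripts to look and compute and a tool call to move; the robot and the scene stay as the last step left them, time stands still between calls to the robot, and variables do not carry over. Pictures are saved under pics/ and viewed, at most 10 in all, crops included, and the job is handed in when it is done.

Besides the shell and the picture viewer there is one more tool, called after ">>>" as name(argument=value, ...) on one line, values as JSON. apply_moves: Moves the arm, as the interface text tells. Its arguments: {"type":"object","properties":{"motion":{"type":"string"},"fingers":{"type":"number"}},"required":["motion"]}

```bash
ls; mkdir -p pics; cat > h.py <<'E'
import numpy as np, cv2
from plant import bot
from scipy.spatial.transform import Rotation as R
def T(c,obs=None):
    if "world_from_camera" in c: return np.array(c["world_from_camera"])
    M=np.eye(4); M[:3,:3]=R.from_euler('xyz',obs["tcp_rot"]).as_matrix(); M[:3,3]=obs["tool_pos"]
    return M@np.array(c["mount"])
def cloud(c,mask,obs=None):
    v,u=np.nonzero(mask&(c["range_z"]>0)); z=c["range_z"][v,u]
    P=np.stack([(u-c["cx"])/c["fx"]*z,(v-c["cy"])/c["fy"]*z,z,np.ones_like(z)])
    return (T(c,obs)@P)[:3].T
E
python3 - <<'E'
from h import *
o=bot.get_obs(); print(o)
for n in ["scene","top"]:
    c=bot.capture(n); cv2.imwrite(f"pics/{n}0.png",c["img"])
    print(n,np.round(T(c),2).tolist())
    for t in ["glue","glue_tip","ramp","round_bottle","tape","screwdriver"]:
        r=bot.cut_out(c,t)
        for q in r[:2]:
            P=cloud(c,q["pixels"]); 
            print(t,round(q["p"],2),np.round(q["point"]),len(P), np.percentile(P,[2,50,98],axis=0).round().tolist() if len(P) else '')
E
```

```text
pics
{'time': 0.0, 'joint_positions': array([ 9.93971646e-01,  3.42722721e-01,  1.52502456e+00, -1.50130679e-05,
        1.27543964e+00, -1.45998368e-01]), 'dq': array([-1.67229428e-03,  1.21578352e-03,  1.09697771e-03,  8.30865535e-04,
       -4.31994799e-04, -7.92963781e-05]), 'tau': array([-1.02207236e-03, -4.31235266e+01, -2.44216704e+01,  7.16417818e-02,
        5.61717991e-02, -1.15198509e-04]), 'tool_pos': array([219.00052341, 476.67395479, 226.04235518]), 'tcp_rot': array([-3.14001326e+00, -2.17730912e-04,  2.71077055e+00]), 'contact_force': array([0.41472912, 0.4324364 , 0.34426066]), 'moment': array([-0.00463509, -0.00860906, -0.06224691]), 'finger_force': 0.0, 'grip_width': 91.50344025781799}
scene [[0.72, 0.46, -0.52, 1008.53], [0.7, -0.48, 0.53, -431.99], [-0.0, -0.75, -0.67, 661.84], [0.0, 0.0, 0.0, 1.0]]
glue 0.92 [363. 180.] 749 [[531.0, 176.0, 4.0], [565.0, 187.0, 62.0], [576.0, 217.0, 118.0]]
glue_tip 0.8 [365. 181.] 812 [[517.0, 176.0, -1.0], [563.0, 187.0, 61.0], [576.0, 218.0, 120.0]]
glue_tip 0.25 [276. 188.] 680 [[333.0, -21.0, -1.0], [402.0, 28.0, 17.0], [448.
[... 394 characters left out ...]
, 27.0]]
top [[0.02, -0.99, 0.11, 463.7], [-1.0, -0.02, 0.02, -24.0], [-0.02, -0.11, -0.99, 1100.57], [0.0, 0.0, 0.0, 1.0]]
glue 0.67 [239. 210.] 495 [[527.0, 178.0, -2.0], [548.0, 192.0, 89.0], [573.0, 223.0, 123.0]]
glue_tip 0.69 [235. 208.] 474 [[527.0, 177.0, 8.0], [549.0, 192.0, 89.0], [572.0, 223.0, 123.0]]
ramp 0.78 [417. 211.] 1095 [[480.0, -278.0, 12.0], [549.0, -237.0, 89.0], [634.0, -204.0, 137.0]]
round_bottle 0.66 [328. 170.] 484 [[626.0, -44.0, 22.0], [643.0, -20.0, 102.0], [673.0, 4.0, 152.0]]
tape 0.82 [301. 285.] 480 [[355.0, -19.0, 0.0], [399.0, 27.0, 23.0], [445.0, 70.0, 27.0]]
screwdriver 0.76 [318. 100.] 491 [[715.0, -14.0, -2.0], [836.0, 2.0, 20.0], [901.0, 13.0, 27.0]]
```

View pics/scene0.png

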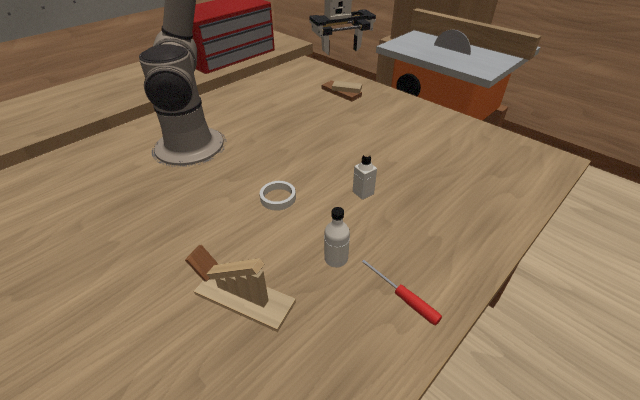

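View pics/top0.png

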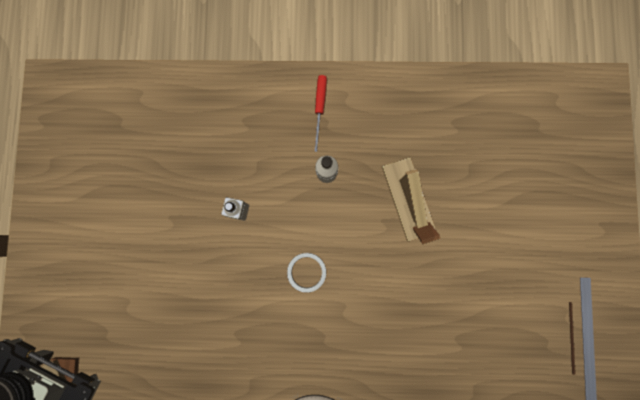

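The scene view shows the glue bottle at (365,178) and the rest at (230,280), with its stop at the near left end. In the top view the glue is at (235,208) and the rest runs from its stop (428,233) uphill to (400,165). Next I fit both poses.

```bash
cat >> h.py <<'E'
from scipy.optimize import least_squares
def box(p,lo,hi):
    c=(np.array(lo)+hi)/2; q=np.abs(p-c)-(np.array(hi)-lo)/2
    return np.linalg.norm(np.maximum(q,0),axis=1)+np.minimum(q.max(1),0)
def Rr(yaw): return R.from_euler('ZY',[yaw,-np.deg2rad(35)]).as_matrix()
def fitramp(P,x0=(485,-245,0.1)):
    def f(v):
        o=np.array([v[0],v[1],55]); L=(P-o)@Rr(v[2]); W=(P-[v[0],v[1],0])@R.from_euler('z',v[2]).as_matrix()
        d=np.minimum(np.abs(box(L,[0,-13,-12],[148,13,0])),np.abs(box(L,[-12,-22,-12],[0,22,50])))
        return np.minimum(d,np.abs(box(W,[-25,-37.5,0],[175,37.5,14])))
    return least_squares(f,x0,loss='soft_l1',f_scale=2,x_scale=[10,10,.1],diff_step=1e-4)
def fitglue(P,x0):
    def f(v):
        W=(P-[v[0],v[1],0])@R.from_euler('z',v[2]).as_matrix()
        d=np.abs(box(W,[-22,-22,0],[22,22,90])); r=np.hypot(W[:,0],W[:,1])
        c=np.maximum(np.abs(r-12),0); return np.where(W[:,2]>108,np.minimum(c,np.abs(W[:,2]-126)+np.maximum(r-12,0)),d)*(np.abs(W[:,2]-99)>9)
    return min((least_squares(f,[x0[0],x0[1],a],loss='soft_l1',f_scale=2,x_scale=[10,10,.1],diff_step=1e-4) for a in np.arange(-.7,.8,.2)),key=lambda s:s.cost)
E
python3 - <<'E'
from h import *
A=[];G=[]
for n in ["scene","top"]:
    c=bot.capture(n)
    P=cloud(c,cv2.erode(bot.cut_out(c,"ramp")[0]["pixels"].astype(np.uint8),np.ones((2,2)))>0); A.append(P[P[:,2]>5])
    P=cloud(c,cv2.erode(bot.cut_out(c,"glue")[0]["pixels"].astype(np.uint8),np.ones((2,2)))>0); G.append(P[P[:,2]>5])
for S in A+[np.vstack(A)]:
    s=fitramp(S); print("ramp",s.x.round(3),s.cost/len(S))
for S in G+[np.vstack(G)]:
    s=fitglue(S,(552,197)); print("glue",s.x.round(3),s.cost/len(S))
print(np.round(bot.capture("wrist")["mount"],2).tolist())
E
```

```text
ramp [ 5.16436e+02 -2.51499e+02  3.28000e-01] 0.47079450472237944
ramp [ 5.17011e+02 -2.52025e+02  3.37000e-01] 0.7660367594652435
ramp [ 5.16583e+02 -2.51512e+02  3.29000e-01] 0.5990635112796053
glue [ 5.51189e+02  2.02162e+02 -1.95000e-01] 0.4402337900523175
glue [ 5.51706e+02  2.02220e+02 -1.96000e-01] 0.47870416503551994
glue [ 5.51257e+02  2.02199e+02 -1.97000e-01] 0.45777896469622426
[[0.0, -0.96, -0.28, 74.13], [1.0, 0.0, -0.0, -0.88], [0.0, -0.28, 0.96, -158.11], [0.0, 0.0, 0.0, 1.0]]
```

```bash
cat >> h.py <<'E'
def to(x,y,z,yaw=None):
    "shift in tool axes now (m), after turn to yaw if given (deg turn)"
    o=bot.get_obs(); M=R.from_euler('xyz',o["tcp_rot"]); t=0
    if yaw is not None:
        t=-(yaw-o["tcp_rot"][2]); t=(t+np.pi)%(2*np.pi)-np.pi; M=M*R.from_euler('z',t)
    return (M.inv().apply(np.array([x,y,z])-o["tool_pos"])/1000).round(4), round(np.rad2deg(t),2)
E
python3 -c "
from h import *
print(to(551.3,202.2,226,1.374))"
```

```text
(array([-0.2046,  0.3794,  0.0008]), np.float64(76.6))
```

>>> apply_moves(motion="0 0 0 9.57;0 0 0 9.57;0 0 0 9.57;0 0 0 9.57;0 0 0 9.57;0 0 0 9.57;0 0 0 9.57;0 0 0 9.57", fingers=1)

```text
time: 2.05
tool_pos: [219.2, 477.1, 226.7]
tcp_rot: [3.142, -0.0, 1.369]
contact_force: [0.3, -0.3, 0.1]
grip_width: 92.1
finger_force: 0.0
```

>>> apply_moves(motion="-0.0256 0.0474 0 0;-0.0256 0.0474 0 0;-0.0256 0.0474 0 0;-0.0256 0.0474 0 0;-0.0256 0.0474 0 0;-0.0256 0.0474 0 0;-0.0256 0.0474 0 0;-0.0256 0.0474 0 0")

```text
time: 3.05
tool_pos: [552.5, 201.0, 226.8]
tcp_rot: [3.141, -0.0, 1.374]
contact_force: [0.3, 0.7, -0.4]
grip_width: 91.7
finger_force: 0.0
```

```bash
python3 - <<'E'
from h import *
o=bot.get_obs(); c=bot.capture("wrist"); cv2.imwrite("pics/w1.png",c["img"])
q=bot.cut_out(c,"glue"); print([round(a["p"],2) for a in q], o["tool_pos"],o["tcp_rot"])
P=cloud(c,cv2.erode(q[0]["pixels"].astype(np.uint8),np.ones((5,5)))>0,o); P=P[P[:,2]>5]
s=fitglue(P,(551,202)); print(s.x,s.cost/len(P),len(P),P[:,2].max())
print(to(s.x[0],s.x[1],65,s.x[2]+np.pi/2))
E
```

```text
[0.63] [552.48883136 200.97454049 226.80755107] [ 3.14137011e+00 -3.11254731e-04  1.37442091e+00]
[ 5.51913283e+02  2.01738270e+02 -1.91370022e-01] 0.24680292975256493 1850 126.8408198669324
(array([ 0.0029, -0.0036,  0.1611]), np.float64(-0.57))
```

```bash
python3 - <<'E'
from h import *
for i in range(4):
    o=bot.get_obs(); print(o["tool_pos"],o["tcp_rot"]); bot.capture("wrist")
print(to(551.9,201.9,65,-.194+np.pi/2))
E
```

```text
[554.65834656 198.43787946 226.06790416] [3.14006842e+00 9.38237409e-04 1.36954099e+00]
[552.64486496 200.30596425 226.03424109] [-3.14114949e+00  2.75692492e-04  1.37075762e+00]
[551.39997953 201.57759511 226.20346586] [-3.14047210e+00  3.23679038e-05  1.37250865e+00]
[550.75628251 202.39223575 226.44753668] [-3.14059914e+00 -9.07302958e-05  1.37406747e+00]
(array([-0.0008,  0.0018,  0.1617]), np.float64(-0.09))
```

>>> apply_moves(motion="0 0 0.024 0;0 0 0.024 0;0 0 0.024 0;0 0 0.024 0;0 0 0.024 0;0 0 0.021 0;0 0 0.0145 0;0 0 0.0052 0")

```text
time: 4.35
tool_pos: [550.5, 202.9, 65.6]
tcp_rot: [-3.141, 0.0, 1.376]
contact_force: [0.8, -0.1, -0.1]
grip_width: 91.9
finger_force: 0.0
```

>>> apply_moves(motion="0 0 0 0;0 0 0 0;0 0 0 0;0 0 0 0;0 0 0 0;0 0 0 0", fingers=-1)

```text
time: 5.1
tool_pos: [551.3, 202.2, 66.1]
tcp_rot: [3.141, -0.0, 1.375]
contact_force: [0.7, 0.0, 0.2]
grip_width: 44.1
finger_force: 30.0
```

>>> apply_moves(motion="0 0 0.001 0;0 0 0.001 0;0 0 0 0")

```text
time: 5.48
tool_pos: [551.6, 202.3, 65.9]
tcp_rot: [3.14, -0.001, 1.375]
contact_force: [-2.7, -1.6, 13.2]
grip_width: 43.9
finger_force: 30.0
```

>>> apply_moves(motion="0 0 0.001 0;-0.0038 0 -0.0008 0;-0.0038 0 -0.0008 0;-0.0038 0 -0.0005 0;-0.0038 0 -0.0004 0;0 0 0 0")

```text
time: 6.22
tool_pos: [548.6, 187.0, 65.9]
tcp_rot: [3.141, -0.0, 1.374]
contact_force: [1.7, 0.3, 6.0]
grip_width: 44.0
finger_force: 30.0
```

```bash
python3 - <<'E'
from h import *
c=bot.capture("scene"); cv2.imwrite("pics/s2.png",cv2.resize(c["img"][90:250,270:470],None,fx=3,fy=3))
print(bot.get_obs()["contact_force"])
E
```

```text
[ 1.00882358 -0.48651107  6.86799475]
```

View pics/s2.png

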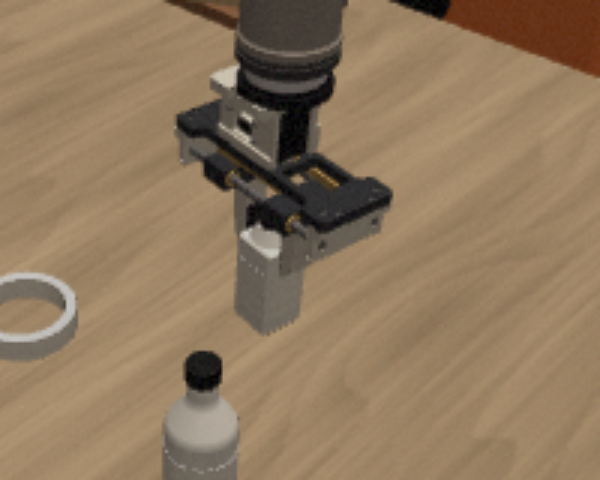

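The bottle is still upright in the grip (base around (265,325) in the crop), so it slid instead of tilting. I'll press harder and read the drag.

>>> apply_moves(motion="0 0 0.0015 0;0 0 0.0015 0;-0.001 0 0 0;-0.002 0 0 0;-0.002 0 0 0")

```text
time: 6.9
tool_pos: [548.4, 185.0, 66.0]
tcp_rot: [3.138, -0.006, 1.374]
contact_force: [-3.9, 10.7, 26.3]
grip_width: 44.0
finger_force: 30.0
```

>>> apply_moves(motion="-0.002 0 0 0;-0.002 0 0 0;-0.002 0 0 0")

```text
time: 7.28
tool_pos: [547.4, 178.8, 66.1]
tcp_rot: [3.138, -0.005, 1.374]
contact_force: [-4.1, 9.8, 26.3]
grip_width: 43.9
finger_force: 30.0
```

>>> apply_moves(motion="0.001 0 -0.0015 0;0 0 -0.0015 0;0 0 -0.001 0;0 0 0 0;0 0 0 0")

```text
time: 7.9
tool_pos: [546.1, 177.3, 66.2]
tcp_rot: [-3.141, 0.0, 1.374]
contact_force: [0.5, 0.0, 3.4]
grip_width: 43.7
finger_force: 30.0
```

>>> apply_moves(motion="0 0 0 0;0 0 0 0;-0.004 0 -0.003 0;-0.004 0 -0.003 0;0 0 0 0;0 0 0 0", fingers=0.2)

```text
time: 8.65
tool_pos: [544.8, 169.7, 72.6]
tcp_rot: [3.141, -0.0, 1.374]
contact_force: [0.4, 0.6, 0.7]
grip_width: 54.9
finger_force: 0.0
```

```bash
python3 - <<'E'
from h import *
G=[]
for n in ["scene","top"]:
    c=bot.capture(n)
    q=bot.cut_out(c,"glue")
    P=cloud(c,cv2.erode(q[0]["pixels"].astype(np.uint8),np.ones((2,2)))>0); P=P[P[:,2]>5]; s=fitglue(P,(547,178)); print(s.x.round(3),s.cost/len(P),len(P))
o=bot.get_obs();print(o["tool_pos"],o["tcp_rot"],o["grip_width"])
E
```

```text
[ 5.46466e+02  1.84626e+02 -2.00000e-01] 0.4618940833490889 447Traceback (most recent call last):
  File "<stdin>", line 6, in <module>
IndexError: list index out of range
```

```bash
python3 - <<'E'
from h import *
o=bot.get_obs(); c=bot.capture("wrist"); cv2.imwrite("pics/w3.png",c["img"])
q=bot.cut_out(c,"glue"); print([round(a["p"],2) for a in q])
if q:
    P=cloud(c,cv2.erode(q[0]["pixels"].astype(np.uint8),np.ones((5,5)))>0,o); P=P[P[:,2]>5]
    s=fitglue(P,(546,180)); print(s.x,s.cost/len(P),len(P))
c=bot.capture("scene"); q=bot.cut_out(c,"glue"); P=cloud(c,cv2.erode(q[0]["pixels"].astype(np.uint8),np.ones((2,2)))>0); P=P[P[:,2]>5]
a=R.from_euler('z',1.374).as_matrix(); L=P@a; t=o["tool_pos"]@a
print("tool-x of near face by height:",[(h,np.percentile(L[(abs(P[:,2]-h)<8)][:,0]-t[0],[10,25]).round(1)) for h in (15,30,45,60)])
E
```

```text
[0.75]
[ 5.47034682e+02  1.84198255e+02 -1.96559204e-01] 0.2560212976054012 7705
tool-x of near face by height: [(15, array([-7.7, -7. ])), (30, array([-8.2, -7.3])), (45, array([-7.9, -7.2])), (60, array([-8.1, -7.6]))]
```

View pics/w3.png

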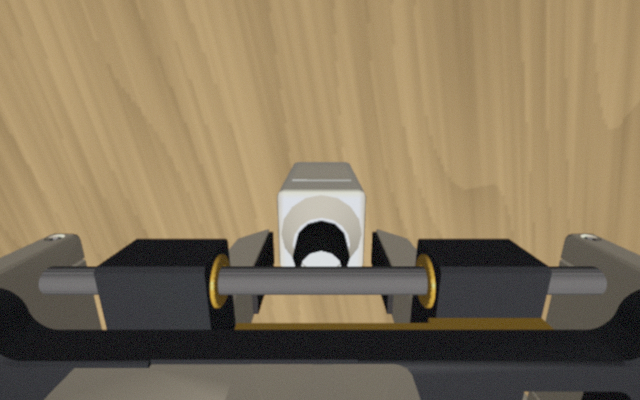

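The wrist view shows the bottle upright between the open fingers (box at (320,220)), 15 mm behind the tool centre. I'll regrip 9 mm ahead of its axis.

>>> apply_moves(motion="0.003 0 0 0;0.003 0 0 0;0 0 0 0")

```text
time: 9.43
tool_pos: [546.0, 175.9, 72.5]
tcp_rot: [3.141, -0.0, 1.375]
contact_force: [0.7, -0.9, 0.2]
grip_width: 55.2
finger_force: 0.0
```

>>> apply_moves(motion="0 0 0 0;0 0 0 0;0 0 0 0;0 0 0.0015 0;0 0 0.0015 0;0 0 0.0015 0;-0.002 0 0 0;-0.002 0 0 0", fingers=-1)

```text
time: 10.42
tool_pos: [545.7, 173.9, 72.3]
tcp_rot: [3.139, -0.005, 1.374]
contact_force: [-8.3, 7.3, 29.1]
grip_width: 43.7
finger_force: 30.1
```

>>> apply_moves(motion="-0.003 0 0 0;-0.003 0 0 0;-0.003 0 0 0;-0.003 0 0 0")

```text
time: 10.92
tool_pos: [543.6, 161.4, 71.4]
tcp_rot: [3.138, -0.003, 1.374]
contact_force: [-5.5, 3.6, 20.4]
grip_width: 43.7
finger_force: 30.1
```

```bash
cat >> h.py <<'E'
def tilt(yaw=1.374):
    "tilt of the glue seen by the scene camera: plane normals in tool axes"
    o=bot.get_obs(); c=bot.capture("scene"); q=bot.cut_out(c,"glue")
    P=cloud(c,cv2.erode(q[0]["pixels"].astype(np.uint8),np.ones((2,2)))>0)
    L=(P-o["tool_pos"])@R.from_euler('z',yaw).as_matrix(); L[:,2]+=o["tool_pos"][2]
    return o,c,q[0],L
E
python3 - <<'E'
from h import *
o,c,q,L=tilt(); print(len(L),o["contact_force"],o["tool_pos"])
for h in range(10,110,15):
    m=abs(L[:,2]-h)<7
    if m.sum()>10: print(h,np.percentile(L[m,0],[8,20,50,90]).round(1))
E
```

```text
351 [-5.48730425  3.5657822  20.35730695] [543.63533695 161.3827547   71.4209767 ]
10 [-1.   2.6 13.5 31.2]
25 [-4.1 -3.2  4.7 29.3]
40 [-6.2 -5.3  0.8 26.5]
55 [-9.3 -8.2 -3.8 21.6]
70 [-12.  -11.3  -9.9  -8.4]
85 [-13.3 -12.7 -11.   -7.5]
100 [-9.2 -8.2 -7.4 -5.2]
```

It's tilting now, at about 10° as predicted. I'll keep following the arc.

>>> apply_moves(motion="-0.004 0 0 0;-0.004 0 0 0;-0.0045 0 0 0;-0.0045 0 0.001 0;-0.0045 0 0.0012 0;-0.0047 0 0.0015 0")

```text
time: 11.78
tool_pos: [537.8, 134.7, 65.2]
tcp_rot: [3.141, -0.001, 1.374]
contact_force: [-1.4, 2.3, 4.6]
grip_width: 44.1
finger_force: 30.0
```

```bash
cat > t.py <<'E'
from h import *
o,c,q,L=tilt(); print(len(L),o["contact_force"],o["tool_pos"])
for h in range(10,110,12):
    m=abs(L[:,2]-h)<6
    if m.sum()>10: print(h,np.percentile(L[m,0],[8,20,50,90]).round(1))
E
python3 t.py
```

```text
Traceback (most recent call last):
  File "t.py", line 2, in <module>
    o,c,q,L=tilt(); print(len(L),o["contact_force"],o["tool_pos"])
            ~~~~^^
  File "h.py", line 38, in tilt
    P=cloud(c,cv2.erode(q[0]["pixels"].astype(np.uint8),np.ones((2,2)))>0)
                        ~^^^
IndexError: list index out of range
```

```bash
cat > t.py <<'E'
from h import *
o=bot.get_obs(); c=bot.capture("scene"); P=cloud(c,np.ones((400,640),bool))
L=(P-o["tool_pos"])@R.from_euler('z',o["tcp_rot"][2]).as_matrix(); L[:,2]+=o["tool_pos"][2]
L=L[(abs(L[:,1])<21)&(abs(L[:,0])<130)]
print(len(L),o["contact_force"],o["tool_pos"])
for h in range(8,112,10):
    m=abs(L[:,2]-h)<5
    if m.sum()>5: print(h,m.sum(),np.percentile(L[m,0],[5,20,50,95]).round(1))
E
python3 t.py
```

```text
3406 [-2.93811447  0.76034088  5.53357229] [537.76863053 134.37401764  65.10245336]
8 23 [-93.8  13.2  25.3  49.9]
18 21 [18.1 20.1 34.6 58. ]
28 25 [12.1 14.3 21.3 59.9]
38 26 [ 6.7  8.2 13.2 45.6]
48 22 [ 1.3  2.6  9.4 48.4]
58 19 [-3.6 -2.5  3.3 44.3]
68 9 [-9.1 -8.  -6.6 -4.9]
78 38 [-11.9 -11.  -10.3  -6.3]
88 28 [-11.7 -10.8  -9.   -2.4]
98 14 [-11.  -10.   -9.   -4.2]
108 7 [-16.  -15.8 -14.7 -13.2]
```

>>> apply_moves(motion="-0.0043 0 0.0022 0;-0.0043 0 0.0023 0;-0.0043 0 0.0023 0;-0.0039 0 0.0028 0;-0.0039 0 0.0030 0;-0.0038 0 0.0031 0")

```text
time: 12.68
tool_pos: [533.0, 109.9, 49.6]
tcp_rot: [3.141, -0.0, 1.375]
contact_force: [-2.3, -2.2, 8.2]
grip_width: 44.0
finger_force: 30.0
```

```bash
python3 t.py
```

```text
3283 [-2.28636457 -2.18226859  8.24722612] [532.98584022 109.9202067   49.57951937]
8 10 [-22.7  46.8  53.1  91.6]
18 16 [35.  40.2 54.5 70. ]
28 19 [22.  30.5 51.8 73. ]
38 17 [16.9 44.3 58.7 78.4]
58 17 [-10.7 -10.3  -9.5  -8.1]
68 23 [-12.8 -12.5  -9.6  -4.8]
78 13 [-15.4 -13.6 -11.   -6.9]
88 15 [-26.6 -23.6 -19.8 -12.5]
98 9 [-27.1 -25.8 -24.  -18.2]
```

>>> apply_moves(motion="-0.0033 0 0.0034 0;-0.0033 0 0.0034 0;-0.0033 0 0.0034 0;-0.0027 0 0.0039 0;-0.0027 0 0.0040 0;-0.0027 0 0.0040 0")

```text
time: 13.48
tool_pos: [529.5, 91.7, 27.4]
tcp_rot: [3.141, 0.001, 1.375]
contact_force: [-3.0, -4.7, 8.7]
grip_width: 43.8
finger_force: 30.0
```

```bash
python3 t.py; python3 - <<'E'
from h import *
c=bot.capture("scene"); cv2.imwrite("pics/s4.png",cv2.resize(c["img"][90:250,240:440],None,fx=3,fy=3))
E
```

```text
3080 [-3.02771958 -4.71684688  8.65800167] [529.52373264  91.72115869  27.39352752]
8 13 [-79.2  54.9  61.3  73.7]
38 9 [-9.1 -8.8 -8.1 -6.3]
48 10 [-13.3 -12.5  -9.8  -5.9]
58 20 [-31.8 -26.4 -15.9  -7.5]
68 24 [-31.8 -29.2 -24.7 -16.7]
78 21 [-30.6 -28.4 -25.4 -20.9]
108 43 [-31.5 -30.8 -29.2  22.2]
```

View pics/s4.png

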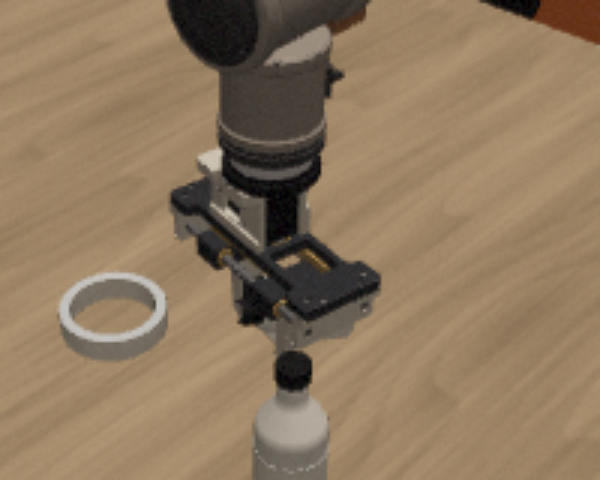

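The crop shows the bottle tipped well over in the grip, its cap at about (255,310). Two more steps bring it down.

>>> apply_moves(motion="-0.0022 0 0.0042 0;-0.0019 0 0.0044 0;-0.0017 0 0.0044 0;-0.0014 0 0.0045 0;-0.0010 0 0.003 0;0 0 0 0")

```text
time: 14.32
tool_pos: [528.2, 83.6, 6.5]
tcp_rot: [3.141, 0.001, 1.374]
contact_force: [-0.2, -3.7, 3.3]
grip_width: 43.8
finger_force: 30.0
```

```bash
cat >> h.py <<'E'
def lying(cams=("scene","top")):
    "local cloud around tool, in axes of tool yaw (x along tool x), world z"
    o=bot.get_obs()
    for n in cams:
        c=bot.capture(n); P=cloud(c,np.ones((400,640),bool),o)
        L=(P-o["tool_pos"])@R.from_euler('z',o["tcp_rot"][2]).as_matrix(); L[:,2]+=o["tool_pos"][2]
        yield n,o,L[(abs(L[:,1])<24)&(abs(L[:,0])<140)&(L[:,2]<70)]
E
python3 - <<'E'
from h import *
for n,o,L in lying():
    print(n,o["tool_pos"],o["contact_force"])
    for x in range(-60,125,8):
        m=(abs(L[:,0]-x)<4)&(abs(L[:,1])<15)
        if m.sum()>3: print(x,m.sum(),np.percentile(L[m,2],[10,50,95]).round(1))
E
```

```text
scene [528.15778448  83.60897668   6.53445667] [-0.23846462 -3.73408524  3.33882906]
-60 25 [-1.   0.2  1.8]
-52 23 [-1.9 -0.5  1.3]
-44 27 [-1.8 -0.6  1.9]
-36 46 [-1.2  1.  48.8]
-28 55 [-0.5 35.7 50. ]
-20 51 [-1.  33.1 48.8]
-12 40 [-1.8  0.7 39.5]
-4 25 [-1.5 -0.4 20.9]
4 6 [-1.8 -0.6  0.6]
84 7 [43.2 45.2 46.2]
116 5 [-1.3  0.3  1.8]
124 14 [-2.1 -0.1  1.6]
top [528.15778448  83.60897668   6.53445667] [-0.23846462 -3.73408524  3.33882906]
-60 39 [-3.7 -0.5  2.3]
-52 24 [-4.6 -0.7  2.2]
```

>>> apply_moves(motion="-0.0006 0 0.0025 0;-0.0005 0 0.0022 0;0 0 0 0;0 0 0 0")

```text
time: 14.92
tool_pos: [528.0, 83.1, 1.6]
tcp_rot: [3.141, -0.0, 1.374]
contact_force: [-1.3, -4.0, 4.6]
grip_width: 43.8
finger_force: 30.0
```

>>> apply_moves(motion="0 0 0 0;0 0 0 0;0 0 0 0", fingers=-0.03)

```text
time: 15.3
tool_pos: [527.6, 83.7, 1.1]
tcp_rot: [-3.141, -0.0, 1.375]
contact_force: [1.1, -0.2, 0.4]
grip_width: 44.5
finger_force: 0.3
```

>>> apply_moves(motion="0 0 0 0;0 0 0 0;0 0 -0.002 0;0 0 -0.02 0;0 0 -0.03 0;0 0 -0.03 0;0.02 0 -0.03 0;0.02 0 -0.03 0", fingers=1)

```text
time: 16.3
tool_pos: [535.3, 122.9, 144.5]
tcp_rot: [3.141, -0.0, 1.374]
contact_force: [-0.1, 0.2, 0.4]
grip_width: 92.2
finger_force: 0.0
```

```bash
cat >> h.py <<'E'
def fitlie(P,x0):
    "lying glue: v = base centre x,y, heading of nose"
    def f(v):
        W=(P-[v[0],v[1],22])@R.from_euler('z',v[2]).as_matrix(); r=np.hypot(W[:,1],W[:,2])
        d=np.abs(box(W,[0,-22,-22],[90,22,22]))
        cap=np.minimum(np.abs(r-12)+np.maximum(W[:,0]-126,0),np.abs(W[:,0]-126)+np.maximum(r-12,0))
        return np.where(W[:,0]>110,cap,d)*(np.abs(W[:,0]-101)>8)
    return least_squares(f,x0,loss='soft_l1',f_scale=2,x_scale=[10,10,.1],diff_step=1e-4)
E
python3 - <<'E'
from h import *
import time
for n in ("wrist","scene","top","wrist"):
    o=bot.get_obs(); c=bot.capture(n); q=bot.cut_out(c,"glue")
    if n=="wrist": cv2.imwrite("pics/w5.png",c["img"])
    if not q: print(n,"none"); continue
    P=cloud(c,cv2.erode(q[0]["pixels"].astype(np.uint8),np.ones((2,2)))>0,o); P=P[(P[:,2]>4)&(P[:,2]<55)]
    s=fitlie(P,(543,165,1.374-np.pi)); print(n,q[0]["p"],s.x.round(3),s.cost/len(P),len(P),np.percentile(P[:,2],[50,98]),o["tool_pos"])
E
```

```text
wrist 0.82 [543.178 165.175  -1.756] 0.43383245596741155 5277 [44.04424621 45.68223596] [535.32812056 122.89672785 144.54340606]
scene 0.66 [543.333 165.05   -1.77 ] 0.7608859764260898 724 [37.94001588 45.84601146] [537.44977316 124.30031687 146.84139245]
top 0.82 [543.493 164.85   -1.759] 1.540123511229754 351 [40.78331586 46.5982251 ] [535.21539954 122.68421107 143.37727389]
wrist 0.79 [543.195 164.952  -1.764] 0.45661550378370663 5376 [44.05003752 45.7194266 ] [534.49827076 122.11774251 142.18319554]
```

View pics/w5.png

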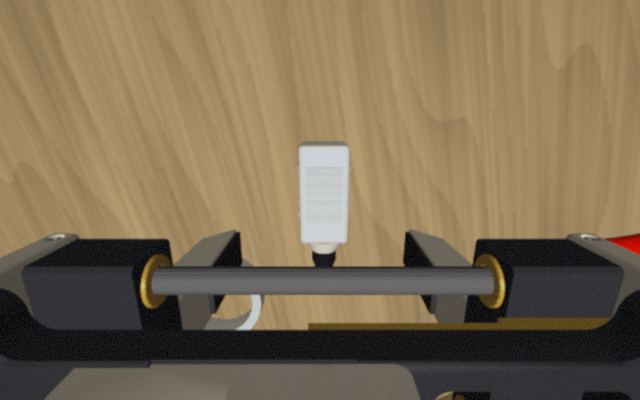

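The wrist view shows the bottle lying flat (body 300–350 × 143–245, cap at (323,258)), with all fits agreeing. Now the fresh hold.

```bash
python3 -c "
from h import *
print(to(532.6,110.0,20,1.380), bot.get_obs()['tool_pos'])"
```

```text
(array([-0.0121,  0.0006,  0.1221]), np.float64(-0.35)) [534.62423124 122.02227999 142.11127264]
```

>>> apply_moves(motion="-0.004 0.0006 0.02 -0.3;-0.004 0 0.02 0;-0.004 0 0.02 0;0 0 0.02 0;0 0 0.02 0;0 0 0.014 0;0 0 0.008 0;0 0 0 0")

```text
time: 17.7
tool_pos: [533.5, 110.6, 20.9]
tcp_rot: [-3.141, 0.0, 1.38]
contact_force: [0.1, -0.1, 0.1]
grip_width: 91.8
finger_force: 0.0
```

>>> apply_moves(motion="0 0 0 0;0 0 0 0;0 0 0 0;0 0 0 0;0 0 0 0;0 0 0 0", fingers=-1)

```text
time: 18.45
tool_pos: [533.7, 110.8, 21.4]
tcp_rot: [3.142, -0.0, 1.38]
contact_force: [-0.8, -0.4, 0.8]
grip_width: 44.2
finger_force: 30.0
```

>>> apply_moves(motion="0 0 -0.012 0;0 0 -0.02 8.6;0 0 -0.025 8.6;0 0 -0.025 8.6;0 0 -0.025 8.6;0 0 -0.025 8.6;0 0 -0.018 8.6;0 0 -0.01 8.6")

```text
time: 19.45
tool_pos: [533.8, 110.7, 183.1]
tcp_rot: [3.141, -0.002, 0.324]
contact_force: [-0.6, 0.4, -1.7]
grip_width: 43.8
finger_force: 30.0
```

```bash
python3 -c "
from h import *
o=bot.get_obs();print(o['tool_pos'],o['tcp_rot'],o['grip_width'])
print(to(565.3,-234.9,175,.329))"
```

```text
[533.82886879 110.74275057 183.08258723] [ 3.14123782e+00 -1.72125006e-03  3.24206155e-01] 43.83634199159239
(array([-0.0819,  0.3373,  0.0081]), np.float64(-0.27))
```

>>> apply_moves(motion="-0.0060 0.025 0 0;-0.0128 0.0525 0 0;-0.0128 0.0525 0 0;-0.0128 0.0525 0 0;-0.0128 0.0525 0 0;-0.0128 0.0525 0 0;-0.0079 0.033 0 0;-0.0040 0.0167 0 0")

```text
time: 20.45
tool_pos: [564.8, -236.5, 181.5]
tcp_rot: [-3.141, 0.0, 0.327]
contact_force: [0.2, 0.2, -1.8]
grip_width: 43.7
finger_force: 30.0
```

>>> apply_moves(motion="0 0 0.002 0;0 0 0.002 0;0 0 0 0;0 0 0 0;0 0 0 0")

```text
time: 21.08
tool_pos: [565.3, -234.4, 177.5]
tcp_rot: [3.142, -0.0, 0.33]
contact_force: [0.6, -0.1, -1.7]
grip_width: 43.9
finger_force: 30.0
```

```bash
cat > v.py <<'E'
from h import *
import sys
for n in ("scene","top","wrist"):
    o=bot.get_obs(); c=bot.capture(n); cv2.imwrite(f"pics/{n}_{sys.argv[1]}.png",c["img"])
    W=cloud(c,np.ones((400,640),bool),o)
    if n!="top":
        q=bot.cut_out(c,"ramp")
        if q:
            P=cloud(c,cv2.erode(q[0]["pixels"].astype(np.uint8),np.ones((2,2)))>0,o); P=P[P[:,2]>5]; s=fitramp(P,(516.6,-251.5,.329)); print(n,"ramp",s.x.round(3),s.cost/len(P),len(P))
    q=bot.cut_out(c,"glue")
    if q:
        P=cloud(c,cv2.erode(q[0]["pixels"].astype(np.uint8),np.ones((2,2)))>0,o)
        L=(P-[516.6,-251.5,55])@Rr(.329); print(n,"glue in ramp axes 2/50/98%",np.percentile(L,[2,50,98],axis=0).round(1).tolist(),len(P))
        print(" T-frame",np.percentile((P-o["tool_pos"])@R.from_euler('xyz',o["tcp_rot"]).as_matrix(),[3,50,97],axis=0).round(1).tolist())
o=bot.get_obs();print(o['tool_pos'],o['tcp_rot'],o['contact_force'])
E
python3 v.py a
```

```text
scene ramp [ 5.16455e+02 -2.51365e+02  3.26000e-01] 0.37296561313568616 1236
scene glue in ramp axes 2/50/98% [[-43.7, -23.0, -34.3], [150.0, -9.6, 60.6], [170.2, 75.5, 87.3]] 1254
 T-frame [[-42.5, -73.7, -24.1], [36.3, 10.1, -18.2], [57.4, 23.3, 176.7]]
top glue in ramp axes 2/50/98% [[61.7, -9.6, 41.9], [80.4, 4.1, 106.5], [169.6, 22.2, 117.0]] 202
 T-frame [[-66.2, -22.0, -23.7], [-45.9, -4.0, -11.1], [53.4, 9.2, -3.7]]
wrist ramp [ 5.16696e+02 -2.51584e+02  3.26000e-01] 0.14920431023384179 1426
wrist glue in ramp axes 2/50/98% [[100.6, -21.4, 44.8], [147.9, -1.2, 73.8], [170.2, 19.0, 105.8]] 12758
 T-frame [[-28.5, -18.4, -24.1], [27.5, 1.2, -22.8], [57.1, 21.0, -13.5]]
[ 565.13587487 -234.90298418  177.29968875] [-3.14152212e+00 -5.73870828e-05  3.29037311e-01] [ 0.46061653 -0.33711595 -2.17272776]
```

>>> apply_moves(motion="0 0 0.008 0;0 0 0.007 0;0 0 0.005 0;0 0 0.003 0;0 0 0 0;-0.001 0 0.002 0;-0.001 0 0.002 0")

```text
time: 22.35
tool_pos: [563.4, -235.6, 150.5]
tcp_rot: [3.141, -0.001, 0.329]
contact_force: [-0.1, 0.6, 3.3]
grip_width: 43.7
finger_force: 30.0
```

Contact at the expected height. Now the rotation.

>>> apply_moves(motion="-0.001 0 0.0025 0;-0.0012 0 0.0025 0;-0.0012 0 0.0025 0;-0.0012 0 0.0025 0;0 0 0 0")

```text
time: 22.98
tool_pos: [559.1, -237.3, 140.7]
tcp_rot: [3.141, -0.001, 0.329]
contact_force: [-1.4, 0.2, 5.0]
grip_width: 43.8
finger_force: 30.0
```

```bash
cat > p.py <<'E'
from h import *
o=bot.get_obs(); c=bot.capture("wrist"); q=bot.cut_out(c,"glue")
P=cloud(c,cv2.erode(q[0]["pixels"].astype(np.uint8),np.ones((5,5)))>0,o)
L=(P-o["tool_pos"])@R.from_euler('xyz',o["tcp_rot"]).as_matrix(); A=(P-[516.6,-251.5,55])@Rr(.326)
for x in range(0,70,6):
    m=abs(L[:,0]-x)<3
    if m.sum()>20: print(x,m.sum(),"up",np.percentile(-L[m,2],[50,95]).round(1),"ramp x,z",np.median(A[m],0).round(1))
print(o["tool_pos"],o["contact_force"])
E
python3 p.py
```

```text
0 124 up [23.9 24.8] ramp x,z [101.6  -2.5  62.7]
6 869 up [24.6 25.6] ramp x,z [104.9  -1.3  61.2]
12 909 up [25.5 26.6] ramp x,z [110.3  -0.8  58.6]
18 972 up [26.5 27.6] ramp x,z [115.8  -0.8  55.9]
24 1015 up [27.4 28.6] ramp x,z [121.2  -1.2  53.3]
30 1077 up [28.4 29.6] ramp x,z [126.7  -1.2  50.6]
36 1173 up [29.2 30.4] ramp x,z [132.2  -1.1  47.8]
42 1203 up [29.9 31.1] ramp x,z [137.5  -0.7  45. ]
48 1300 up [30.9 32. ] ramp x,z [143.   -0.9  42.4]
54 1621 up [29.8 31.8] ramp x,z [146.8  -0.6  37.9]
60 929 up [ 9.2 18.9] ramp x,z [139.2  -0.6  18.5]
[ 559.06282855 -237.26224252  140.72737548] [-1.41091353  0.15295934  4.96094176]
```

It's rotating nose-down at 9°, with only 5 N. Continuing.

>>> apply_moves(motion="-0.0007 -0.0006 0.003 0;-0.0007 0 0.003 0;-0.0007 0 0.003 0;-0.0006 0 0.003 0;-0.0003 0 0.003 0;-0.0003 0 0.003 0;0 0 0 0")

```text
time: 23.95
tool_pos: [555.4, -237.9, 121.9]
tcp_rot: [3.141, 0.001, 0.329]
contact_force: [-3.8, -4.7, 2.5]
grip_width: 43.9
finger_force: 30.0
```

```bash
python3 p.py
```

```text
6 625 up [28.6 30. ] ramp x,z [93.7 -1.2 50.9]
12 782 up [31.3 32.8] ramp x,z [99.9 -0.3 49.9]
18 871 up [34.1 35.7] ramp x,z [106.3  -0.2  48.8]
24 969 up [37.  38.6] ramp x,z [113.   -0.6  47.7]
30 1126 up [39.7 41. ] ramp x,z [119.4  -0.4  46.5]
36 1205 up [42.3 43.8] ramp x,z [125.8  -0.6  45.1]
42 1387 up [45.1 46.5] ramp x,z [132.6  -0.5  44. ]
48 1956 up [43.7 46.3] ramp x,z [136.2  -0.5  39.4]
54 1808 up [32.5 38.1] ramp x,z [134.7  -0.9  26.9]
60 1419 up [19.9 25.6] ramp x,z [132.4  -0.5  13.1]
66 41 up [12.7 13.7] ramp x,z [131.1  -1.9   5.3]
[ 555.36455761 -237.92189695  121.87072017] [-3.78085192 -4.67074004  2.46683553]
```

>>> apply_moves(motion="-0.0003 0 0.003 0;-0.0002 0 0.003 0;-0.0001 0 0.003 0;0 0 0.0025 0;0 0 0 0")

```text
time: 24.68
tool_pos: [555.3, -237.7, 111.0]
tcp_rot: [3.141, -0.0, 0.329]
contact_force: [-2.0, -3.4, 5.4]
grip_width: 43.7
finger_force: 30.0
```

```bash
python3 p.py; python3 - <<'E'
from h import *
c=bot.capture("scene"); cv2.imwrite("pics/s8.png",cv2.resize(c["img"][180:340,160:320],None,fx=3.5,fy=3.5))
E
```

```text
6 278 up [32.4 33.5] ramp x,z [90.5  1.5 44.5]
12 693 up [35.5 37.6] ramp x,z [96.   0.4 44.5]
18 790 up [39.8 41.7] ramp x,z [103.3  -0.5  44.5]
24 983 up [44.  45.5] ramp x,z [110.8  -0.4  44.4]
30 1052 up [47.6 49.7] ramp x,z [117.7   0.   44.1]
36 1278 up [51.9 53.4] ramp x,z [125.3  -0.3  44. ]
42 2113 up [51.7 53.6] ramp x,z [129.8  -0.3  40.4]
48 2125 up [44.  48.1] ramp x,z [130.2  -0.3  30.9]
54 1783 up [35.4 39.4] ramp x,z [130.2  -0.3  20.4]
60 1473 up [27.1 30.8] ramp x,z [130.2  -0.3  10.2]
66 54 up [22.5 23.5] ramp x,z [130.3   3.    4.6]
[ 555.27768771 -237.74150596  110.95237163] [-1.97170746 -3.3789549   5.44659641]
```

View pics/s8.png

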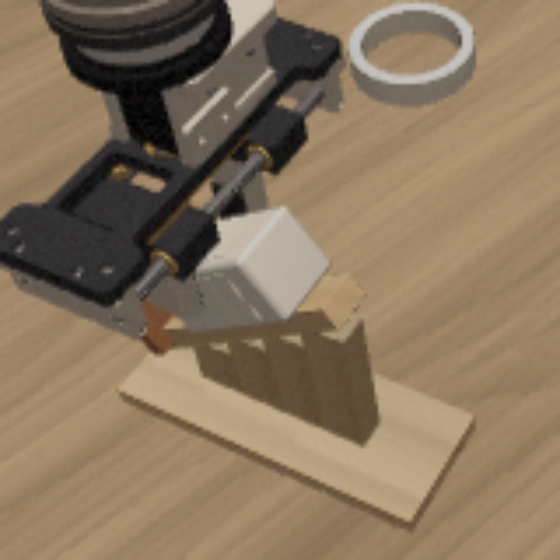

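The crop shows the bottle lying along the rail (base at (280,270)), flat on it. The base face is at ramp x = 130, so it sits 4 mm short of the stop. I'll slide it down the slope.

>>> apply_moves(motion="-0.0012 -0.0002 0.0008 0;-0.0012 0 0.0008 0;-0.0012 0 0.0008 0;-0.0012 0 0.0008 0;0 0 0 0;0 0 0 0")

```text
time: 25.58
tool_pos: [551.8, -238.0, 108.5]
tcp_rot: [3.141, -0.003, 0.33]
contact_force: [2.2, 0.7, 7.9]
grip_width: 44.0
finger_force: 30.0
```

```bash
python3 p.py
```

```text
6 340 up [32.2 33.5] ramp x,z [86.   0.8 44.5]
12 684 up [35.4 37.5] ramp x,z [91.7  0.4 44.5]
18 809 up [39.6 41.7] ramp x,z [99.   0.8 44.5]
24 954 up [43.8 45.4] ramp x,z [106.5   0.4  44.4]
30 1055 up [47.4 49.5] ramp x,z [113.3   0.5  44. ]
36 1315 up [51.7 53.3] ramp x,z [120.9   0.5  44. ]
42 2103 up [51.7 53.5] ramp x,z [125.6   0.6  40.5]
48 2128 up [44.1 48.3] ramp x,z [126.    0.6  31.1]
54 1794 up [35.4 39.4] ramp x,z [126.    0.6  20.5]
60 1472 up [26.9 30.7] ramp x,z [126.    0.6  10.1]
66 78 up [22.3 23.4] ramp x,z [126.    0.8   4.5]
[ 551.79281007 -238.03570695  108.52437541] [2.1574243  0.70396073 7.85777933]
```

>>> apply_moves(motion="0 0 -0.0006 0;0 0 0 0;0 0 0 0;0 0 0 0", fingers=-0.03)

```text
time: 26.18
tool_pos: [550.1, -238.7, 107.7]
tcp_rot: [-3.14, 0.001, 0.329]
contact_force: [-0.2, 0.1, 0.2]
grip_width: 44.5
finger_force: 0.0
```

>>> apply_moves(motion="0 0 0 0;0 0 0 0;0 0 0 0;0 0 -0.01 0;0 0 -0.03 0;0 0 -0.04 0;0 0 -0.04 0;0 0 -0.03 0", fingers=0.8)

```text
time: 27.18
tool_pos: [550.7, -239.2, 261.1]
tcp_rot: [3.14, -0.002, 0.329]
contact_force: [0.6, -0.4, 0.4]
grip_width: 82.6
finger_force: 0.0
```

```bash
sed -i 's/(0,70,6)/(-60,70,10)/' p.py; python3 p.py; python3 - <<'E'
from h import *
c=bot.capture("scene"); cv2.imwrite("pics/s9.png",c["img"])
for t in ["round_bottle","tape","screwdriver"]:
    q=bot.cut_out(c,t)[0]; print(t,np.percentile(cloud(c,q["pixels"]),[2,50,98],axis=0).round().tolist())
E
```

```text
-40 42 up [-168.6 -166.5] ramp x,z [18.9 -0.3 32.9]
-30 36 up [-147.5 -145.7] ramp x,z [40.   0.3 43.7]
-20 161 up [-140.7 -138.9] ramp x,z [51.  -0.2 44.1]
-10 191 up [-133.4 -130.9] ramp x,z [63.2  0.8 44.5]
0 206 up [-126.5 -124. ] ramp x,z [75.6  0.4 44.4]
10 226 up [-119.4 -117.2] ramp x,z [87.8  0.8 44.4]
20 257 up [-112.5 -110.2] ramp x,z [99.9  0.9 44.5]
30 275 up [-105.9 -103.5] ramp x,z [111.9   0.   44. ]
40 325 up [-100.  -99.] ramp x,z [123.7   0.9  43.3]
50 347 up [-109.9 -105.7] ramp x,z [126.1   0.9  29.3]
60 309 up [-124.3 -120.1] ramp x,z [1.261e+02 1.000e-01 1.170e+01]
[ 550.68342126 -239.18591192  261.12559749] [ 0.59002338 -0.41896534  0.41235973]
round_bottle [[632.0, -47.0, 4.0], [664.0, -32.0, 84.0], [680.0, -4.0, 150.0]]
tape [[358.0, -21.0, -1.0], [407.0, 24.0, 18.0], [448.0, 68.0, 25.0]]
screwdriver [[720.0, -15.0, 1.0], [850.0, -5.0, 21.0], [903.0, 10.0, 27.0]]
```

View pics/s9.png

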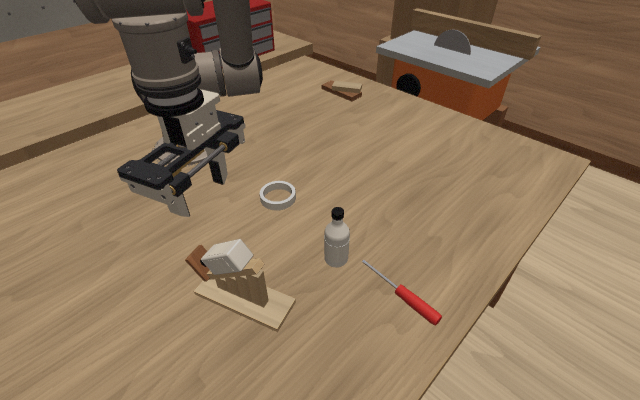

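The scene view shows the bottle on the rail at (228,258), cap at the stop. The round bottle, tape and screwdriver haven't moved, and the gripper is clear.

```bash
python3 -c "
from plant import bot
print(bot.close_job())"
```

```text
the job is handed in; nothing more can be done
None
```

The glue bottle lies nose-down along the middle of the rail with its cap against the stop. It was first laid on its side on the bench and let go, then regripped, and the job was handed in after about 27 s with the round bottle, tape and screwdriver where they were.

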